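Pack the spice shaker under the case's tray

ROBOT

A 6-joint arm with a two-finger parallel gripper is mounted at the origin on a cart in front of the work surface, level with it; the furniture and walls round the work are solid. World frame = base frame: x ahead of the robot, y to its left, z up, the work surface at z = 0. Lengths are in m, angles in rad, forces in N, time in s.
With the tool pointing down it reaches from about 0.3 to 0.775 m from the base axis. Payload 14.6 kg.
Tool frame: the origin (TCP) lies between the finger pads; the fingertips stand 19 mm ahead of it and the grasp point (between the pads) is the TCP (tip_extent is the distance from the TCP to the fingertips, in m); y points along the fingers, x is the direction in which the jaws open and shut, and the axes are right-handed (so a half turn about y gives the same grasp; the last joint's range is limited). The gripper opens to 94 mm and grips with 3 to 60 N. Pads are 16 mm wide; open, the fingers measure 119 mm over their backs; the gripper's body (75 mm by 177 mm) begins 78 mm behind the grasp point.
Start: joints at [-1.24, 0.3, 1.521, -0, 1.321, -0.067], TCP at [0.213, -0.507, 0.224] pointing down, gripper open.
Joint ranges: [-3.03, 3.03], [-0.79, 2.21], [0.23, 2.52], [-1.04, 4.18], [0, 3.07], [-2.55, 2.55]. Speed limits (rad/s): [2.22, 2.22, 2.57, 3.14, 3.14, 3.14].

INTERFACE

Orientations are given as [roll, pitch, yaw] about the fixed x, y, z axes, in that order (R = Rz(yaw) Ry(pitch) Rx(roll)).
In Python, from station import * gives the robot as it stands.
- The arm moves only by the shell command python3 -m pendant 'ROWS' [OPENING] [FORCE]. ROWS is a JSON object of lists of equal length, an entry for each row: "translation": the shift along the tool's x, y, z each as a share of 0.5 m, from -1 to 1, a list of three; "rot": the turn, a rotation vector about the tool's x, y, z each as a share of 90 degrees, from -1 to 1, a list of three. In form: {"translation": [[x, y, z], ...], "rot": [[ax, ay, az], ...]}. A call has 1 to 8 rows; each row is the pose to reach, as a shift and turn from the pose measured when the call began, along the tool's axes at that moment; what a row does not reach only later rows make up. A row lasts 1/12 s, in which the tool goes at most 41.7 mm and 7.16 degrees, less where a joint would pass 70% of its speed; a pose out of reach is approached as far as the arm can. A call with a number of a shift or a turn outside -1 to 1 is refused whole. A call with a gripper value outside its range is refused whole. OPENING is the opening, from 0 (shut) to 1 (fully open), set as the call begins (- or left out, the last holds). The fingers move at their own pace and stop on an object; FORCE is the grip in N (left out, the last holds). Time passes only in rows, so rows that repeat a pose let the fingers close. It gives the time, the measured TCP pose, the force and the opening at its end, in the units of the state.
- get_obs(): the state, without advancing time (a new reading comes with each control period).
- camera(name): name is "side" or "top" or "wrist"; returns the picture (480x640x3 uint8, red, green, blue); there is no depth.
- camera_params(name): a dict with "mtx" (3x3 intrinsics, pixels), "distortion" ([k1, k2, p1, p2, k3] as OpenCV has them; the pictures are not rectified), "view" (4x4, takes a point from world to camera coordinates); the wrist camera has in their place "tool_from_camera" (4x4, takes a point from camera to tool coordinates, whose origin is the TCP and whose axes are the tool frame's). Camera axes: x right, y down, z forward; pixel columns grow to the right and rows downward; lengths in m; the calibration is good to about 2 mm. A picture is of the moment at which its call begins: read the wrist's pose just before it. camera_params takes no time and is no camera call.
- hand_in(): hands the job in, once; it reports no verdict.
The state is a dict: "time_s": time; "qpos": joint angles; "joint_vel": joint speeds; "tau": joint torques, N m; "ee_pos": TCP position; "eef_rot": TCP orientation; "force": force on the tool from outside, world axes, zero at the start; "moment": the same for the moment, N m; "grip_width": finger opening in m.
Only numpy, scipy, OpenCV 4.12 (cv2) and the standard library are available. Lean on these libraries where they do the work, as an engineer would, in place of code of your own. Each camera call takes 0.05 s, during which the arm holds its last target.

TASK

Pack up the bar case: swing its top tray up and back until it rests open, stand the glass spice shaker upright on the floor of the compartment underneath, beside the jigger that is already there, and swing the tray back down until it is fully shut. Move the tray gently both ways so that it never slams, keep the muddler and the marker in it and the jigger upright, and leave the other things on the table where they are.

Things in the scene. Friction and masses are not known exactly. Their poses are not given: they have to be found in the camera images.
- case: Fixed open case of grey metal, 112 mm (its own x) by 282 mm (its y), rim 90 mm above the table, walls 6 mm. Origin: centre of its underside, on the table; z up. Its +x points roughly away from the robot: the way the tray swings open. Inside, under the tray, is one undivided compartment, 100 mm (x) by 270 mm (y). Four steel links outside its end walls (within 148 mm of the centre) carry the tray.
- compartment_floor (a point): Centre of the compartment's floor, 10 mm above the table; axes as the case. The shut tray's underside is 81 mm above this floor.
- tray_lift (a joint): Link angle q, rad: 0 = tray shut, 1.815 = fully open behind the case (end stops). The tray stays level; from shut it is shifted along the case's +x by 0.095*(cos 0.663 - cos(0.663+q)) m and up by 0.095*(sin(0.663+q) - sin 0.663) m: 37 mm up at q = 0.91, then down again, 150 mm further back. No spring or catch: by its weight (about 6 N) it falls to the nearer stop and stays.
- tray_handle (a point): Middle of the tray's bar handle, which runs along the case's y above the tray's middle: round wooden sleeve, 16 mm thick, 120 mm long; 8 mm steel beyond it to posts at y = +-134 mm. With the tray shut it is over the case's centre, 173 mm above the table and 77 mm above the tray's floor. Axes as the case. It can be pinched from above, fingers before and behind the bar.
- tray_floor (a point): Centre of the upper face of the tray's floor, 96 mm above the table when shut. The aluminium tray is 112 x 282 mm outside and 40 mm high with 5 mm walls; a 19 mm high divider along y parts a narrow front trough, 35 mm wide, from the rest.
- spice_shaker: The thing to pack: small round glass shaker with a chromed, pierced, domed cap, 44 mm in diameter, 72 mm tall, 60 to 130 g; stands on the table. Origin at the centre of its underside, z up.
- jigger_in_case: Small double-cone steel jigger, 38 mm in diameter, 64 mm tall, standing in the compartment under the tray, within 12 mm of its middle in x and anywhere within 100 mm of it in y, so at least 115 mm of the length is free on one side. Origin: centre of its underside.
- muddler_in_tray: Wooden muddler, 194 mm long (its own y), 32 mm thick, lying loose in the tray's narrow front trough. Origin under its middle on its underside as built.
- marker_in_tray: Marker pen, 135 mm long (its own y), 16 mm thick, lying loose in the back of the tray behind the divider. Origin under its middle.
- jigger_large: Larger double-cone steel jigger, 46 mm in diameter, 77 mm tall, standing on the table; bystander. Origin at the centre of its underside.
- jar_hibiscus: Straight round jar with a white lid, 52 mm in diameter, 86 mm tall, on the table; bystander. Origin at the centre of its underside.
- jam_mango: Squat jar with a broad white rimmed lid, 70 mm in diameter, 70 mm tall, on the table; bystander. Origin at the centre of its underside.
- shot_glass: Shot glass, 49 mm in diameter, 62 mm tall, on the table; bystander. Origin at the centre of its underside.
Things that resemble listed ones, but are neither listed nor needed, are in the scene too. What is shaped like the spice_shaker but brown is not meant. Of the things that look like the marker_in_tray, the smallest one is meant.

How it is judged:
On the way, in this order (a step that is already met when the one before it is completed fails the run):
1. the tray is swung open past the top of its arc to its rest behind the case (value of joint tray_lift above 1.65 rad), for 0.2 s.
2. with the tray open, the spice shaker stands upright on the compartment floor, let go (value of joint tray_lift above 1.65 rad and z of spice_shaker in the frame of compartment_floor below 0.006 m and x of spice_shaker in the frame of compartment_floor between -0.035 and 0.035 m and y of spice_shaker in the frame of compartment_floor between -0.12 and 0.12 m and angle between spice_shaker's own z axis and vertical below 0.15 rad and contact force between the fingers and spice_shaker below 0.2 N), for 0.2 s.
At the end, for the whole second after the job is handed in: The tray is fully shut (links within 0.06 rad of the stop); the spice shaker stands upright (within 0.15 rad) and at rest on the floor of the compartment under it; the jigger still stands upright beside it; the muddler and the marker still lie in the tray (value of joint tray_lift below 0.06 rad and z of each of spice_shaker, jigger_in_case in the frame of compartment_floor below 0.006 m and x of spice_shaker in the frame of compartment_floor between -0.035 and 0.035 m and y of spice_shaker in the frame of compartment_floor between -0.12 and 0.12 m and angle between each of spice_shaker, jigger_in_case's own z axis and vertical below 0.15 rad and linear speed of spice_shaker below 0.02 m/s and distance between muddler_in_tray and tray_floor below 0.085 m and distance between marker_in_tray and tray_floor below 0.095 m); the robot touches nothing.
It fails at once if the tray is let fall or slammed (links faster than 4 rad/s) (velocity of joint tray_lift above 4 rad/s or velocity of joint tray_lift below -4 rad/s).
It fails at once if the jigger in the case is knocked over (angle between jigger_in_case's own z axis and vertical above 0.6 rad).
It fails at once if another thing on the table is pushed away (over 30 mm) or knocked over (distance of any of jigger_large, jar_hibiscus, jam_mango, shot_glass from where it was at the start of the episode above 0.03 m).
It also fails if it takes over 72 s, if anything falls off the work surface, if the arm or the gripper's body presses on something with over 40 N, if the wrist force passes 120 N, or if a joint passes its speed limit or range.

## Working session

There is one attempt and no reset: what is moved stays moved. The work goes in short steps, Python scripts to look and compute and a shell command to move; the robot and the scene stay as the last step left them, time stands still between calls to the robot, and variables do not carry over. Pictures are saved under pics/ and viewed, and the job is handed in when it is done.

```bash
ls; mkdir -p pics; python3 - <<'E'
from station import *
import cv2,numpy as np
o=get_obs()
print({k:np.round(v,3).tolist() for k,v in o.items()})
for n in ["top","side","wrist"]:
    p=camera_params(n); print(n,{k:np.round(np.array(v),4).tolist() for k,v in p.items()})
    cv2.imwrite(f"pics/{n}0.png",camera(n)[:,:,::-1])
E
```

```text
pics
{'time_s': 0.0, 'qpos': [-1.24, 0.301, 1.522, -0.0, 1.321, -0.067], 'joint_vel': [-0.001, 0.002, 0.001, -0.001, 0.001, -0.0], 'tau': [-0.001, -53.181, -35.274, 0.071, 0.024, -0.0], 'ee_pos': [0.213, -0.507, 0.224], 'eef_rot': [-1.571, 0.001, -1.173], 'force': [0.456, -0.13, 0.809], 'moment': [-0.009, -0.008, 0.021], 'grip_width': 0.094}
top {'mtx': [[478.9351, 0.0, 322.0046], [0.0, 478.9351, 237.127], [0.0, 0.0, 1.0]], 'distortion': [-0.0283, 0.0, 0.0, 0.0, 0.0], 'view': [[-0.0019, -1.0, -0.0029, -0.1183], [-0.9937, 0.0022, -0.1122, 0.559], [0.1122, 0.0027, -0.9937, 1.2852], [0.0, 0.0, 0.0, 1.0]]}
side {'mtx': [[451.963, 0.0, 312.0804], [0.0, 451.963, 241.8505], [0.0, 0.0, 1.0]], 'distortion': [0.0268, 0.0, 0.0, 0.0, 0.0], 'view': [[-0.966, -0.2581, 0.0166, 0.5059], [-0.1387, 0.463, -0.8755, 0.2363], [0.2183, -0.848, -0.483, 1.2401], [0.0, 0.0, 0.0, 1.0]]}
wrist {'mtx': [[403.2579, 0.0, 318.0933], [0.0, 403.2579, 240.9465], [0.0, 0.0, 1.0]], 'distortion': [-0.0832, 0.0, 0.0, 0.0, 0.0], 'tool_from_camera': [[1.0, -0.0004, 0.0012, 0.0002], [-0.0012, -0.2357, 0.9718, -0.1598], [-0.0001, -0.9718, -0.2357, 0.0691], [0.0, 0.0, 0.0, 1.0]]}
```

View pics/top0.png

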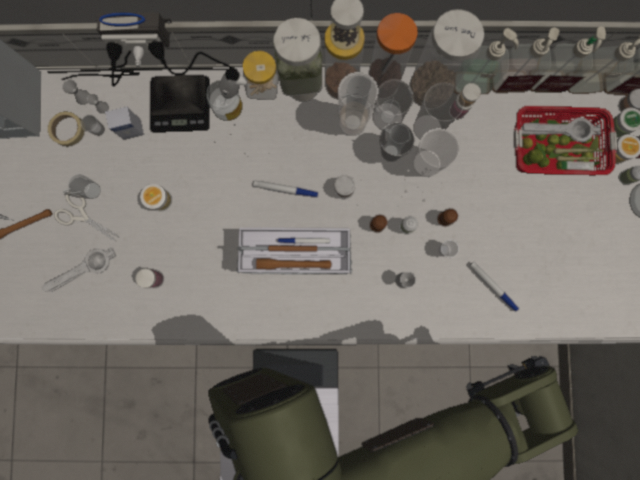

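View pics/side0.png

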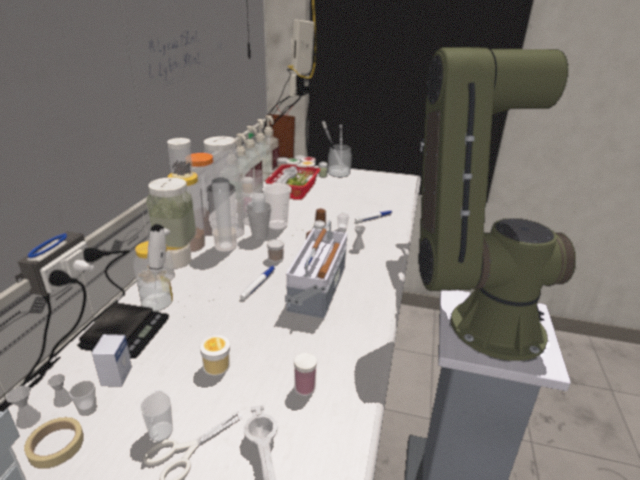

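View pics/wrist0.png

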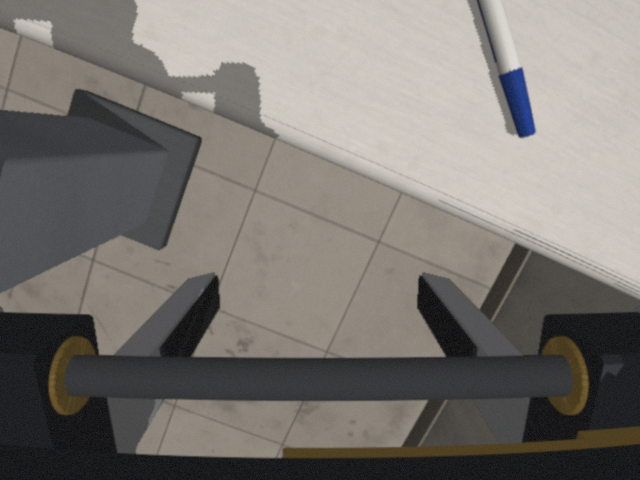

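```bash
python3 - <<'E'
import cv2
a=cv2.imread("pics/top0.png")
cv2.imwrite("pics/topc1.png",cv2.resize(a[160:310,330:530],None,fx=4,fy=4,interpolation=cv2.INTER_CUBIC))
cv2.imwrite("pics/topc2.png",cv2.resize(a[160:300,210:370],None,fx=5,fy=4.2,interpolation=cv2.INTER_CUBIC)[:588])
b=cv2.imread("pics/side0.png")
cv2.imwrite("pics/sidec1.png",cv2.resize(b[170:320,240:430],None,fx=4,fy=4,interpolation=cv2.INTER_CUBIC))
E
```

```text
(no output)
```

View pics/topc1.png

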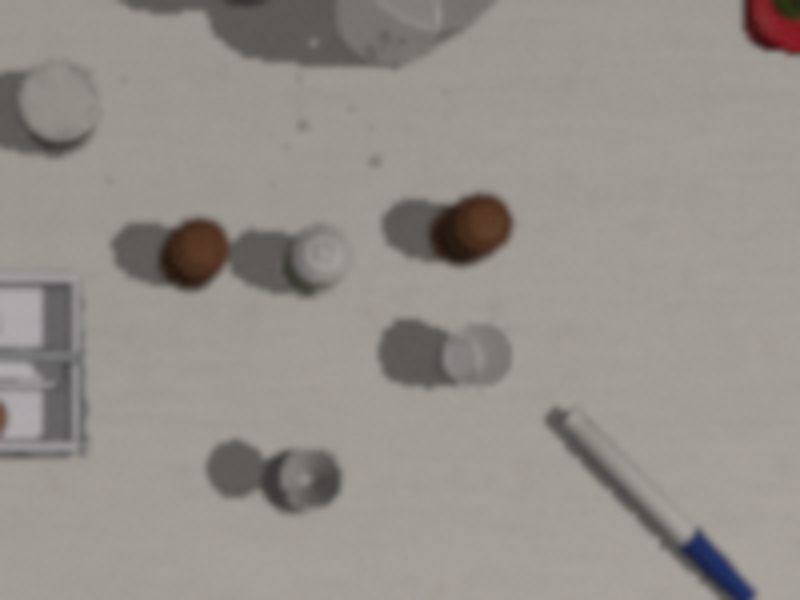

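View pics/topc2.png

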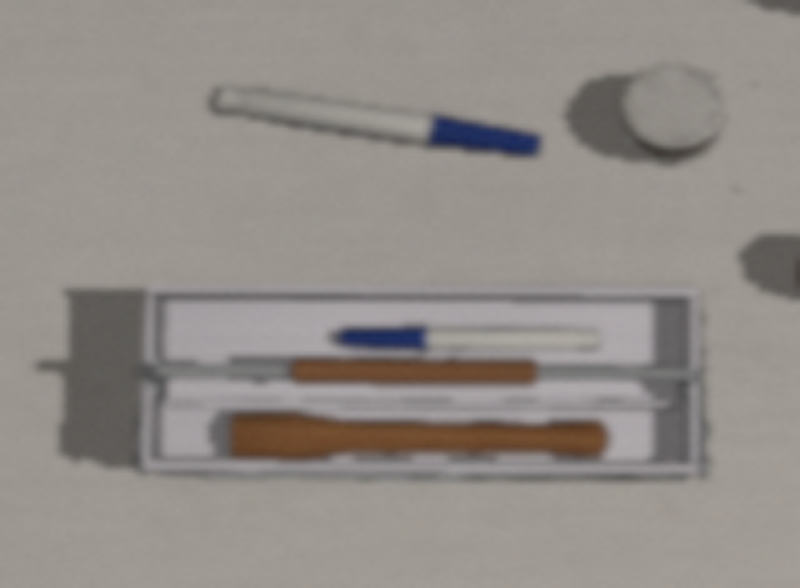

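View pics/sidec1.png

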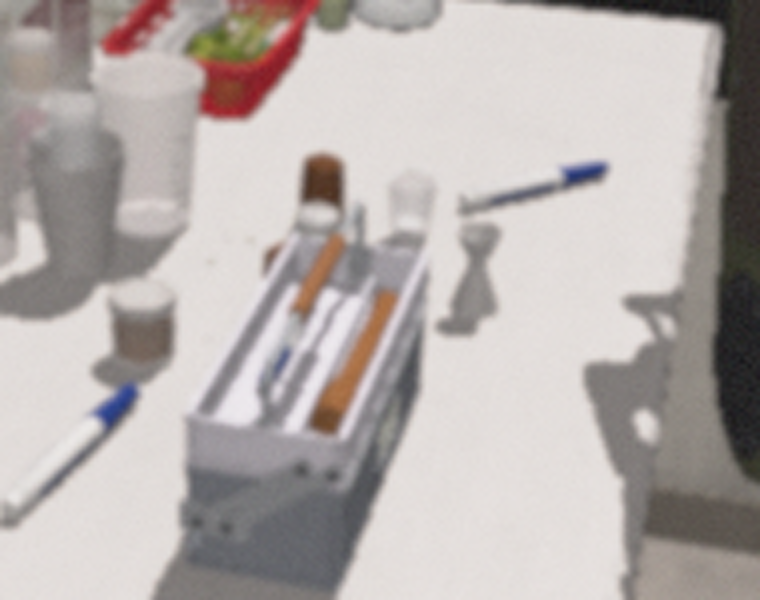

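```bash
cat > h.py <<'E'
from station import *
import cv2,numpy as np
from scipy.spatial.transform import Rotation as Ro
def pose():
    o=get_obs(); R=Ro.from_euler('xyz',o['eef_rot']).as_matrix(); return np.array(o['ee_pos']),R,o
def ray(n,uv,T=None):
    p=camera_params(n); K=np.array(p['mtx']);d=np.array(p['distortion'])
    q=cv2.undistortPoints(np.array(uv,float).reshape(-1,1,2),K,d).reshape(-1,2)
    q=np.c_[q,np.ones(len(q))]
    if n=='wrist':
        M=T@np.array(p['tool_from_camera'])
    else: M=np.linalg.inv(np.array(p['view']))
    return M[:3,3],q@M[:3,:3].T
def onz(n,uv,z,T=None):
    c,d=ray(n,uv,T); z=np.broadcast_to(z,(len(d),))
    return c+d*((z-c[2])/d[:,2])[:,None]
def T():
    p,R,_=pose(); M=np.eye(4);M[:3,:3]=R;M[:3,3]=p;return M
E
python3 - <<'E'
from h import *
a=cv2.imread("pics/top0.png"); hsv=cv2.cvtColor(a,cv2.COLOR_BGR2HSV)
# sleeve: brown, within handle rows
m=cv2.inRange(hsv,(3,90,40),(20,255,200))
n,l,s,c=cv2.connectedComponentsWithStats(m)
for i in range(1,n):
    if s[i,4]>60 and s[i,0]>200 and s[i,0]<460 and s[i,1]>180: 
        cn,_=cv2.findContours((l==i).astype('uint8'),0,2); print(s[i],c[i],cv2.minAreaRect(cn[0]))
# handle ends/ tray corners from crop: pixel = crop/5+210, /4.2+160
k=lambda x,y:(210+x/5,160+y/4.2)
print('sleeve',onz('top',[k(291,370),k(537,372)],.173))
print('tray corners rim .131',onz('top',[k(143,292),k(705,292),k(707,476),k(138,472)],.131))
print('shaker cap',onz('top',[(330+319/4,160+257/4)],.070), 'jiggerL',onz('top',[(330+306/4,160+480/4)],.077),'brown',onz('top',[(330+195/4,160+252/4),(330+474/4,160+228/4)],.07),'shot',onz('top',[(330+479/4,160+355/4)],.062))
E
```

```text
[438 210  19  15 188] [448.12234043 216.5106383 ] ((447.3000183105469, 217.10003662109375), (12.969193458557129, 19.230182647705078), 63.43495178222656)
[371 216  16  15 189] [378.15343915 222.98412698] ((378.5, 223.0), (14.0, 15.0), 90.0)
[269 246  48   5 207] [292.34782609 248.00966184] ((292.5, 248.0), (4.0, 47.0), 90.0)
[256 259  75  10 519] [289.38535645 263.65125241] ((293.0, 263.5), (9.0, 74.0), 90.0)
sleeve [[ 0.51603349  0.01181703  0.173     ]
 [ 0.51461295 -0.10855185  0.173     ]]
tray corners rim .131 [[ 0.56745249  0.09267303  0.131     ]
 [ 0.56678299 -0.19354017  0.131     ]
 [ 0.45557344 -0.19359043  0.131     ]
 [ 0.45848008  0.09330749  0.131     ]]
shaker cap [[ 0.5885364  -0.35452195  0.07      ]] jiggerL [[ 0.43971313 -0.34141698  0.077     ]] brown [[ 0.59208701 -0.27153964  0.07      ]
 [ 0.60796985 -0.45914594  0.07      ]] shot [[ 0.52316101 -0.46189564  0.062     ]]
```

Candidates for the shaker: clear one with a chromed cap at (409,224), brown ones at (379,223) and (448,217), the shot glass at (448,248) and the white-lidded jar at (345,187). I choose (409,224), because the crop shows clear glass with a domed cap. The handle centre is at about (0.515, -0.048, 0.173) with yaw near 0. The measured sleeve (120 mm) and tray (286 x 110 mm) match the given sizes.

```bash
cat > go.py <<'E'
import sys
from h import *
# usage go.py x y z yaw : prints shares from present pose
def main(x,y,z,yaw):
    p,R,o=pose(); d=R.T@(np.array([x,y,z])-p)/.5
    G=Ro.from_euler('xyz',[-np.pi/2,0,yaw]).as_matrix()
    r=Ro.from_matrix(R.T@G).as_rotvec()/(np.pi/2)
    print('trans',d.round(4).tolist(),'rot',r.round(4).tolist(),'dist mm',round(np.linalg.norm(d)*500,1),'rows',round(np.linalg.norm(d)*500/41.7,1),round(np.linalg.norm(r)*90/7.16,1))
main(*map(float,sys.argv[1:5]))
E
python3 go.py 0.515 -0.048 0.27 0
```

```text
trans [-0.6122, -0.0914, 0.9124] rot [-0.0003, -0.7468, -0.0005] dist mm 551.3 rows 13.2 9.4
```

```bash
python3 -m pendant '{"translation":[[-0.61,-0.091,0.91],[-0.61,-0.091,0.91],[-0.61,-0.091,0.91],[-0.61,-0.091,0.91],[-0.61,-0.091,0.91],[-0.61,-0.091,0.91],[-0.61,-0.091,0.91],[-0.61,-0.091,0.91]],"rot":[[0,-0.747,0],[0,-0.747,0],[0,-0.747,0],[0,-0.747,0],[0,-0.747,0],[0,-0.747,0],[0,-0.747,0],[0,-0.747,0]]}' 0.6 20; python3 go.py 0.515 -0.048 0.27 0
```

```text
time_s: 0.82
ee_pos: [0.3963, -0.2277, 0.2522]
eef_rot: [-1.57, 0.0, -0.167]
force: [0.9, -1.1, -0.2]
grip_width: 0.0561
trans [0.1743, -0.0354, 0.3938] rot [-0.0004, -0.1063, -0.0001] dist mm 216.1 rows 5.2 1.3
```

```bash
python3 -m pendant '{"translation":[[0.174,-0.035,0.394],[0.174,-0.035,0.394],[0.174,-0.035,0.394],[0.174,-0.035,0.394],[0.174,-0.035,0.394],[0.174,-0.035,0.394],[0.174,-0.035,0.394]],"rot":[[0,-0.106,0],[0,-0.106,0],[0,-0.106,0],[0,-0.106,0],[0,-0.106,0],[0,-0.106,0],[0,-0.106,0]]}'; python3 - <<'E'
from h import *
M=T(); w=camera('wrist'); np.save('Tw1.npy',M); cv2.imwrite('pics/w1.png',w[:,:,::-1])
E
python3 go.py 0.515 -0.048 0.173 0
```

```text
time_s: 1.4
ee_pos: [0.5157, -0.0458, 0.2694]
eef_rot: [-1.57, 0.001, 0.003]
force: [0.2, 0.3, -0.6]
grip_width: 0.0566
trans [0.0004, 0.1925, -0.0016] rot [-0.0004, 0.0011, -0.0007] dist mm 96.3 rows 2.3 0.0
```

View pics/w1.png

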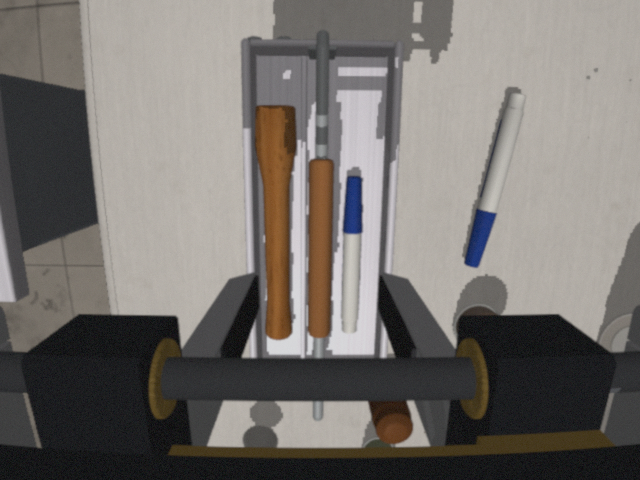

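```bash
python3 - <<'E'
from h import *
M=np.load('Tw1.npy')
print(onz('wrist',[(322,160),(318,336),(322,40)],.173,M)); print(onz('wrist',[(244,41),(400,44)],.131,M))
E
```

```text
[[ 0.51912083  0.01221584  0.173     ]
 [ 0.51695264 -0.10808406  0.173     ]
 [ 0.51879985  0.0831168   0.173     ]]
[[0.4649536  0.09268042 0.131     ]
 [0.57340943 0.09106312 0.131     ]]
```

```bash
python3 -m pendant '{"translation":[[0.003,0.07,-0.002],[0.003,0.14,-0.003],[0.003,0.193,-0.004],[0.003,0.193,-0.004],[0.003,0.193,-0.004]],"rot":[[0,0,0],[0,0,0],[0,0,0],[0,0,0],[0,0,0]]}' && python3 -m pendant '{"translation":[[0,0,0],[0,0,0],[0,0,0],[0,0,0],[0,0,0],[0,0,0]],"rot":[[0,0,0],[0,0,0],[0,0,0],[0,0,0],[0,0,0],[0,0,0]]}' 0 25
```

```text
time_s: 1.87
ee_pos: [0.5156, -0.0504, 0.1728]
eef_rot: [-1.57, 0.003, 0.0]
force: [0.9, 0.3, 0.9]
grip_width: 0.0563
time_s: 2.37
ee_pos: [0.5157, -0.0503, 0.1732]
eef_rot: [-1.57, 0.002, 0.0]
force: [0.1, -0.4, -0.7]
grip_width: 0.0199
```

```bash
python3 -m pendant '{"translation":[[0,0,0],[0,0,0],[0,0,0]],"rot":[[0,0,0],[0,0,0],[0,0,0]]}'; cat > arc.py <<'E'
import sys
from h import *
# closed TCP ref x0,z0 ; list of q targets
x0,z0=float(sys.argv[1]),float(sys.argv[2]); p,R,o=pose()
f=lambda q:np.array([x0+.095*(np.cos(.663)-np.cos(.663+q)),z0+.095*(np.sin(.663+q)-np.sin(.663))])
q0=.663; qs=np.linspace(-.1,1.9,2001); e=[np.hypot(*(f(q)-p[[0,2]])) for q in qs]; i=int(np.argmin(e)); print('q now',qs[i].round(3),'err mm',(e[i]*1e3).round(2),'y',p[1])
for q in sys.argv[3:]:
    d=f(float(q))-p[[0,2]]; v=R.T@np.array([d[0],0,d[1]])/.5
    print(q,v.round(3).tolist())
E
python3 arc.py 0.5157 0.1732 .05 .1 .15 .2 .26 .32 .38 .44
```

```text
time_s: 2.62
ee_pos: [0.5165, -0.0503, 0.1733]
eef_rot: [-1.57, 0.0, 0.0]
force: [7.3, -0.6, -3.8]
grip_width: 0.0152
q now 0.006 err mm 0.59 y -0.05030841807825595
.05 [0.004, -0.007, 0.0]
.1 [0.011, -0.014, 0.0]
.15 [0.018, -0.021, 0.0]
.2 [0.025, -0.027, 0.0]
.26 [0.034, -0.034, 0.0]
.32 [0.043, -0.041, 0.0]
.38 [0.052, -0.047, 0.0]
.44 [0.062, -0.053, 0.0]
```

```bash
python3 -m pendant '{"translation":[[0.006,-0.007,0],[0.012,-0.014,0],[0.019,-0.021,0],[0.026,-0.027,0],[0.035,-0.034,0],[0.044,-0.041,0],[0.053,-0.047,0],[0.063,-0.053,0]],"rot":[[0,0,0],[0,0,0],[0,0,0],[0,0,0],[0,0,0],[0,0,0],[0,0,0],[0,0,0]]}' - 30; python3 arc.py 0.517 0.1733 .5 .56 .62 .68 .74 .8 .86 .92
```

```text
time_s: 3.28
ee_pos: [0.5485, -0.0505, 0.1997]
eef_rot: [-1.57, 0.0, 0.0]
force: [2.4, -3.9, -15.9]
grip_width: 0.0154
q now 0.435 err mm 0.29 y -0.05048210324031015
.5 [0.011, -0.005, 0.0]
.56 [0.022, -0.009, 0.0]
.62 [0.033, -0.013, 0.0]
.68 [0.044, -0.015, -0.0]
.74 [0.055, -0.018, -0.0]
.8 [0.066, -0.019, -0.0]
.86 [0.078, -0.02, -0.0]
.92 [0.089, -0.02, -0.0]
```

```bash
python3 -m pendant '{"translation":[[0.011,-0.005,0],[0.022,-0.009,0],[0.033,-0.013,0],[0.044,-0.015,0],[0.055,-0.018,0],[0.066,-0.019,0],[0.078,-0.02,0],[0.089,-0.02,0]],"rot":[[0,0,0],[0,0,0],[0,0,0],[0,0,0],[0,0,0],[0,0,0],[0,0,0],[0,0,0]]}'; python3 arc.py 0.517 0.1733 .98 1.04 1.1 1.16 1.22 1.28 1.34 1.4
```

```text
time_s: 3.95
ee_pos: [0.5936, -0.0508, 0.2098]
eef_rot: [-1.571, 0.0, -0.0]
force: [-1.2, -6.3, -5.9]
grip_width: 0.0155
q now 0.926 err mm 0.04 y -0.05078800986815204
.98 [0.01, 0.0, 0.0]
1.04 [0.022, 0.002, 0.0]
1.1 [0.033, 0.003, 0.0]
1.16 [0.044, 0.006, 0.0]
1.22 [0.055, 0.009, 0.0]
1.28 [0.066, 0.013, 0.0]
1.34 [0.076, 0.017, 0.0]
1.4 [0.086, 0.022, 0.0]
```

```bash
python3 -m pendant '{"translation":[[0.01,0,0],[0.022,0.002,-0.001],[0.033,0.003,-0.001],[0.044,0.006,-0.002],[0.055,0.009,-0.002],[0.066,0.013,-0.002],[0.076,0.017,-0.002],[0.086,0.022,-0.002]],"rot":[[0,0,0],[0,0,0],[0,0,0],[0,0,0],[0,0,0],[0,0,0],[0,0,0],[0,0,0]]}'; python3 arc.py 0.517 0.1733 1.46 1.52 1.58 1.64 1.7 1.75 1.79 1.815
```

```text
time_s: 4.62
ee_pos: [0.6369, -0.0515, 0.1984]
eef_rot: [-1.571, 0.001, 0.0]
force: [-4.0, 1.8, -8.9]
grip_width: 0.0151
q now 1.403 err mm 0.1 y -0.0514844935395772
1.46 [0.01, 0.005, -0.0]
1.52 [0.019, 0.012, -0.0]
1.58 [0.028, 0.018, -0.0]
1.64 [0.037, 0.026, -0.0]
1.7 [0.045, 0.034, -0.0]
1.75 [0.052, 0.041, -0.0]
1.79 [0.057, 0.046, -0.0]
1.815 [0.06, 0.05, -0.0]
```

```bash
python3 -m pendant '{"translation":[[0.01,0.005,0],[0.019,0.012,0],[0.028,0.018,0],[0.037,0.026,0],[0.045,0.034,0],[0.052,0.041,0],[0.057,0.046,0],[0.06,0.05,0]],"rot":[[0,0,0],[0,0,0],[0,0,0],[0,0,0],[0,0,0],[0,0,0],[0,0,0],[0,0,0]]}'; python3 -m pendant '{"translation":[[0,0,0],[0,0,0]],"rot":[[0,0,0],[0,0,0]]}';  python3 arc.py 0.517 0.1733 1.815
```

```text
time_s: 5.28
ee_pos: [0.6668, -0.0516, 0.173]
eef_rot: [-1.571, 0.002, 0.0]
force: [-23.7, 0.3, 13.5]
grip_width: 0.0152
time_s: 5.45
ee_pos: [0.6665, -0.0517, 0.1733]
eef_rot: [-1.571, 0.003, 0.0]
force: [-8.0, 0.3, -5.1]
grip_width: 0.0152
q now 1.814 err mm 0.17 y -0.051656894427237476
1.815 [0.0, -0.0, -0.0]
```

```bash
python3 -m pendant '{"translation":[[0,0,0],[0,0,0],[0,0,0],[0,0,0],[0,0,0]],"rot":[[0,0,0],[0,0,0],[0,0,0],[0,0,0],[0,0,0]]}' 0.6 && python3 -m pendant '{"translation":[[0,-0.08,0],[-0.05,-0.16,0],[-0.1,-0.2,0],[-0.15,-0.24,-0.05],[-0.2,-0.24,-0.1],[-0.2,-0.24,-0.1],[-0.2,-0.24,-0.1]],"rot":[[0,0,0],[0,0,0],[0,0,0],[0,0,0],[0,0,0],[0,0,0],[0,0,0]]}'; python3 - <<'E'
from h import *
M=T(); w=camera('wrist'); np.save('Tw2.npy',M); cv2.imwrite('pics/w2.png',w[:,:,::-1])
cv2.imwrite('pics/top2.png',camera('top')[:,:,::-1])
E
python3 go.py .589 -.3545 .2 0
```

```text
time_s: 5.87
ee_pos: [0.6669, -0.0517, 0.1739]
eef_rot: [-1.571, 0.002, 0.0]
force: [0.7, 0.7, -0.5]
grip_width: 0.0449
time_s: 6.45
ee_pos: [0.5667, -0.1026, 0.2951]
eef_rot: [-1.571, -0.0, -0.002]
force: [-0.9, -0.4, 0.9]
grip_width: 0.0564
trans [0.0432, 0.1877, -0.5063] rot [-0.0001, 0.0, -0.001] dist mm 270.8 rows 6.5 0.0
```

View pics/w2.png

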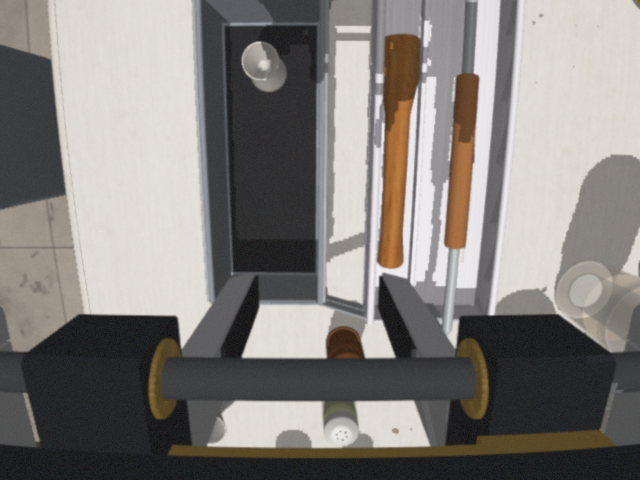

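View pics/top2.png

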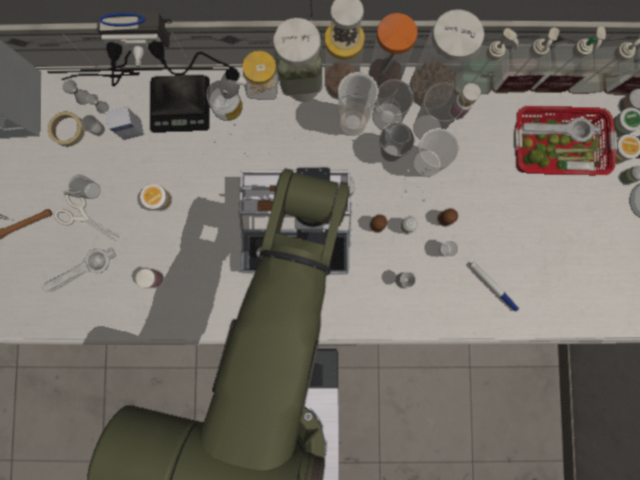

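```bash
python3 - <<'E'
from h import *
M=np.load('Tw2.npy')
print('jig',onz('wrist',[(261,61)],.074,M),'base',onz('wrist',[(269,76)],.010,M));print('rim y- corners',onz('wrist',[(209,302),(322,302)],.09,M));print('floor corners',onz('wrist',[(230,272),(318,272),(224,25),(320,25)],.010,M)); print('cap',onz('wrist',[(342,430)],.070,M))
b=cv2.imread('pics/w2.png'); cv2.imwrite('pics/w2c.png',cv2.resize(b[300:480,180:460],None,fx=2.8,fy=2.8))
E
```

```text
jig [[0.51732758 0.0380662  0.074     ]] base [[0.51684771 0.03507394 0.01      ]]
rim y- corners [[ 0.46141357 -0.18442073  0.09      ]
 [ 0.57159177 -0.18425953  0.09      ]]
floor corners [[ 0.46542531 -0.17981425  0.01      ]
 [ 0.56773237 -0.17987726  0.01      ]
 [ 0.47127976  0.08669647  0.01      ]
 [ 0.57032866  0.08545394  0.01      ]]
cap [[ 0.5945947 -0.348966   0.07     ]]
```

View pics/w2c.png

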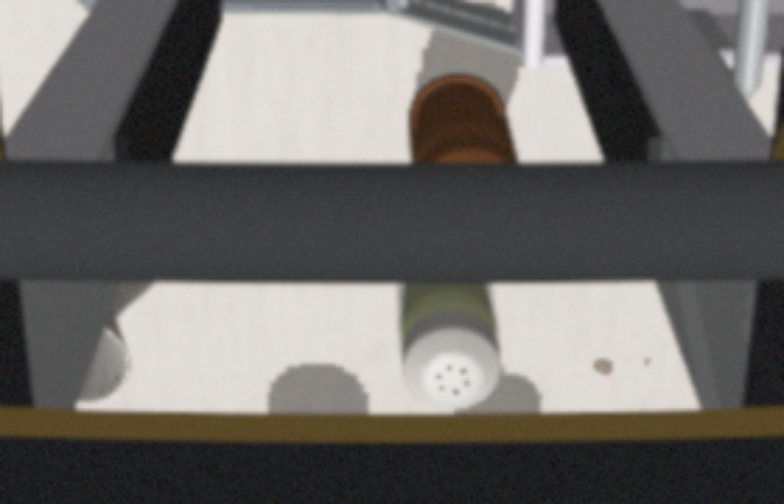

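```bash
python3 -m pendant '{"translation":[[0.05,0.03,-0.62],[0.05,0.08,-0.62],[0.05,0.14,-0.62],[0.05,0.14,-0.62],[0.05,0.14,-0.62],[0.05,0.14,-0.62],[0.05,0.14,-0.62],[0.05,0.14,-0.62]],"rot":[[0,0,0],[0,0,0],[0,0,0],[0,0,0],[0,0,0],[0,0,0],[0,0,0],[0,0,0]]}' 0.95; python3 - <<'E'
from h import *
M=T(); w=camera('wrist'); np.save('Tw3.npy',M); cv2.imwrite('pics/w3.png',w[:,:,::-1])
E
```

```text
time_s: 7.22
ee_pos: [0.5926, -0.4138, 0.2209]
eef_rot: [-1.569, 0.004, -0.0]
force: [0.9, 0.5, 0.2]
grip_width: 0.0891
```

View pics/w3.png

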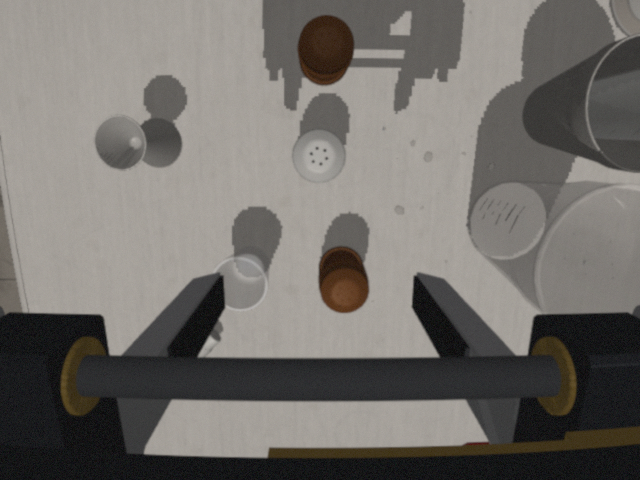

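```bash
python3 - <<'E'
from h import *
M=np.load('Tw3.npy')
print('cap outline',onz('wrist',[(318,156),(292,156),(345,156)],.062,M),'holes',onz('wrist',[(318,155)],.072,M))
E
python3 go.py .592 -.352 .2 0;python3 go.py .592 -.352 .042 0
```

```text
cap outline [[ 0.59322099 -0.35509718  0.062     ]
 [ 0.57301725 -0.35506459  0.062     ]
 [ 0.6141925  -0.3550828   0.062     ]] holes [[ 0.5932598  -0.35406656  0.072     ]]
trans [0.0006, 0.0374, 0.1297] rot [-0.0016, -0.0019, -0.0037] dist mm 67.5 rows 1.6 0.1
trans [0.0025, 0.3534, 0.1289] rot [-0.0016, -0.0019, -0.0037] dist mm 188.1 rows 4.5 0.1
```

```bash
python3 -m pendant '{"translation":[[0.002,0.04,0.075],[0.002,0.08,0.118],[0.002,0.15,0.118],[0.002,0.22,0.118],[0.002,0.29,0.118],[0.003,0.34,0.118],[0.003,0.352,0.118],[0.003,0.352,0.118]],"rot":[[0,-0.002,-0.002],[-0.002,-0.002,-0.004],[-0.002,-0.002,-0.004],[-0.002,-0.002,-0.004],[-0.002,-0.002,-0.004],[-0.002,-0.002,-0.004],[-0.002,-0.002,-0.004],[-0.002,-0.002,-0.004]]}' && python3 -m pendant '{"translation":[[0,0,0],[0,0,0],[0,0,0],[0,0,0],[0,0,0],[0,0,0],[0,0,0],[0,0,0]],"rot":[[0,0,0],[0,0,0],[0,0,0],[0,0,0],[0,0,0],[0,0,0],[0,0,0],[0,0,0]]}' 0 15
```

```text
time_s: 7.93
ee_pos: [0.5922, -0.3563, 0.0402]
eef_rot: [-1.569, 0.003, 0.001]
force: [-0.6, -0.3, 0.7]
grip_width: 0.0891
time_s: 8.6
ee_pos: [0.5922, -0.3563, 0.0405]
eef_rot: [-1.569, 0.003, 0.001]
force: [0.3, 0.4, 1.6]
grip_width: 0.0425
```

```bash
python3 -m pendant '{"translation":[[0,-0.03,0],[0,-0.09,0],[0,-0.16,0],[0,-0.23,0],[0,-0.3,0],[0,-0.34,0],[0,-0.34,0]],"rot":[[0,0,0],[0,0,0],[0,0,0],[0,0,0],[0,0,0],[0,0,0],[0,0,0]]}' - 20; python3 go.py .517 -.085 .21 -1.5708
```

```text
time_s: 9.18
ee_pos: [0.5937, -0.3573, 0.2176]
eef_rot: [-1.574, -0.005, 0.001]
force: [1.0, -1.3, -0.9]
grip_width: 0.0427
trans [-0.1529, 0.0126, 0.5448] rot [-0.0007, 1.0006, 0.0042] dist mm 283.0 rows 6.8 12.6
```

```bash
python3 -m pendant '{"translation":[[-0.01,0.01,0.04],[-0.03,0.01,0.1],[-0.05,0.01,0.17],[-0.07,0.01,0.24],[-0.09,0.01,0.31],[-0.11,0.01,0.38],[-0.13,0.01,0.45],[-0.15,0.01,0.52]],"rot":[[0,0.06,0],[0,0.13,0],[0,0.2,0],[0,0.27,0],[0,0.34,0],[0,0.41,0],[0,0.48,0],[0,0.55,0]]}'; python3 go.py .517 -.085 .21 -1.5708
```

```text
time_s: 9.85
ee_pos: [0.5173, -0.0958, 0.2112]
eef_rot: [-1.57, -0.005, -0.869]
force: [0.8, 0.6, 0.1]
grip_width: 0.0426
trans [-0.0169, 0.0024, 0.0135] rot [-0.0019, 0.4471, 0.003] dist mm 10.9 rows 0.3 5.6
```

```bash
python3 -m pendant '{"translation":[[-0.017,0.002,0.013],[-0.017,0.002,0.013],[-0.017,0.002,0.013],[-0.017,0.002,0.013],[-0.017,0.002,0.013],[-0.017,0.002,0.013],[-0.017,0.002,0.013]],"rot":[[0,0.08,0],[0,0.15,0],[0,0.23,0],[0,0.31,0],[0,0.38,0],[-0.002,0.447,0.003],[-0.002,0.447,0.003]]}'; python3 go.py .517 -.085 .056 -1.5708;python3 go.py .517 -.085 .0505 -1.5708; python3 - <<'E'
from h import *
M=T(); w=camera('wrist'); cv2.imwrite('pics/w4.png',w[:,:,::-1])
cv2.imwrite('pics/s4.png',cv2.resize(camera('side')[150:330,230:430,::-1],None,fx=3,fy=3))
E
```

```text
time_s: 10.43
ee_pos: [0.5165, -0.085, 0.21]
eef_rot: [-1.572, 0.0, -1.576]
force: [-0.2, -0.3, -0.7]
grip_width: 0.0429
trans [-0.0, 0.308, 0.0013] rot [0.0005, -0.0031, -0.0001] dist mm 154.0 rows 3.7 0.0
trans [-0.0, 0.319, 0.0013] rot [0.0005, -0.0031, -0.0001] dist mm 159.5 rows 3.8 0.0
```

View pics/w4.png

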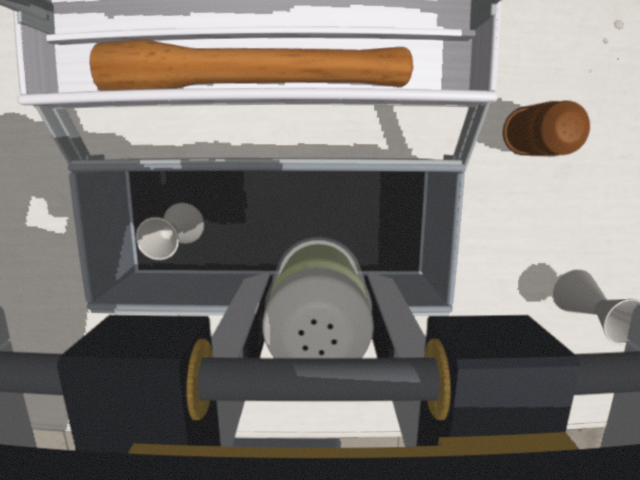

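View pics/s4.png

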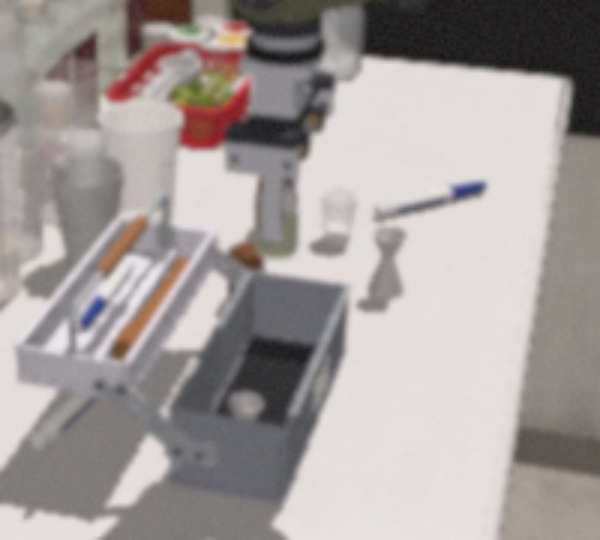

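```bash
python3 -m pendant '{"translation":[[0,0.05,0.001],[0,0.1,0.001],[0,0.16,0.001],[0,0.21,0.001],[0,0.25,0.001],[0,0.28,0.001],[0,0.295,0.001],[0,0.3,0.001]],"rot":[[0,0,0],[0,0,0],[0,0,0],[0,0,0],[0,0,0],[0,0,0],[0,0,0],[0,0,0]]}'; python3 go.py .517 -.085 .0505 -1.5708
```

```text
time_s: 11.2
ee_pos: [0.5165, -0.085, 0.059]
eef_rot: [-1.573, 0.0, -1.565]
force: [0.4, -0.5, -1.0]
grip_width: 0.0426
trans [0.0001, 0.017, 0.0011] rot [0.0014, 0.0038, -0.0002] dist mm 8.5 rows 0.2 0.1
```

```bash
python3 -m pendant '{"translation":[[0,0.004,0],[0,0.008,0],[0,0.012,0],[0,0.014,0],[0,0.016,0],[0,0.017,0],[0,0.017,0]],"rot":[[0,0,0],[0,0,0],[0,0,0],[0,0,0],[0,0,0],[0,0,0],[0,0,0]]}'
```

```text
time_s: 11.78
ee_pos: [0.5165, -0.085, 0.0506]
eef_rot: [-1.573, 0.0, -1.565]
force: [0.3, -0.8, -1.1]
grip_width: 0.0426
```

```bash
python3 -m pendant '{"translation":[[0,0.002,0],[0,0.003,0],[0,0.003,0],[0,0.003,0]],"rot":[[0,0,0],[0,0,0],[0,0,0],[0,0,0]]}'
```

```text
time_s: 12.12
ee_pos: [0.5167, -0.085, 0.0503]
eef_rot: [-1.572, 0.0, -1.565]
force: [-6.0, 1.5, 14.9]
grip_width: 0.0432
```

```bash
python3 -m pendant '{"translation":[[0,-0.001,0],[0,-0.001,0],[0,-0.001,0],[0,-0.001,0],[0,-0.001,0],[0,-0.001,0]],"rot":[[0,0,0],[0,0,0],[0,0,0],[0,0,0],[0,0,0],[0,0,0]]}' 0.75 && python3 -m pendant '{"translation":[[0,-0.03,0],[0,-0.08,0],[0,-0.15,0],[0,-0.22,0],[0,-0.3,0],[0,-0.38,0],[0,-0.4,0],[0,-0.4,0]],"rot":[[0,0,0],[0,0,0],[0,0,0],[0,0,0],[0,0,0],[0,0,0],[0,0,0],[0,0,0]]}'; python3 - <<'E'
from h import *
M=T(); w=camera('wrist');np.save('Tw5.npy',M); cv2.imwrite('pics/w5.png',w[:,:,::-1])
E
python3 go.py .667 -.0515 .27 0
```

```text
time_s: 12.62
ee_pos: [0.5167, -0.085, 0.0507]
eef_rot: [-1.572, 0.0, -1.565]
force: [-0.1, 0.1, 0.2]
grip_width: 0.0703
time_s: 13.28
ee_pos: [0.5179, -0.0852, 0.2538]
eef_rot: [-1.567, -0.001, -1.565]
force: [0.9, -0.1, -0.6]
grip_width: 0.0704
trans [-0.0653, -0.0376, 0.3] rot [0.0, -0.9961, 0.0002] dist mm 154.7 rows 3.7 12.5
```

View pics/w5.png

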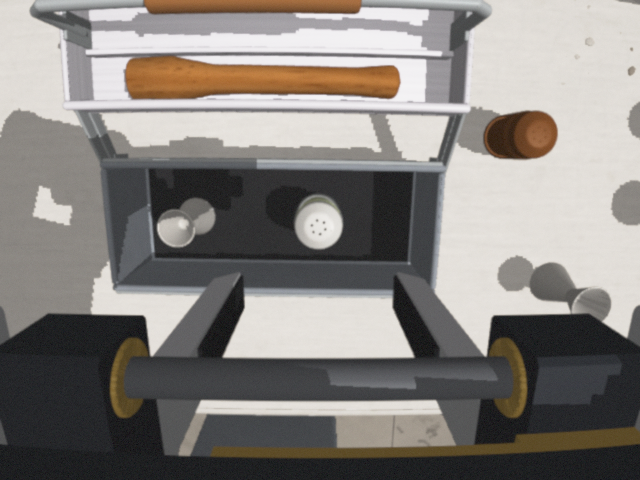

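```bash
python3 - <<'E'
from h import *
print(onz('wrist',[(319,227)],.08,np.load('Tw5.npy')))
E
python3 -m pendant '{"translation":[[0,-0.04,0],[-0.02,-0.05,0.05],[-0.03,-0.05,0.1],[-0.04,-0.05,0.15],[-0.05,-0.05,0.2],[-0.06,-0.05,0.25],[-0.065,-0.05,0.3],[-0.065,-0.05,0.3]],"rot":[[0,-0.08,0],[0,-0.15,0],[0,-0.23,0],[0,-0.31,0],[0,-0.39,0],[0,-0.47,0],[0,-0.54,0],[0,-0.62,0]]}' 0.6;python3 go.py .667 -.0515 .26 0
```

```text
[[ 0.51910268 -0.08635901  0.08      ]]
time_s: 14.0
ee_pos: [0.6691, -0.0509, 0.2712]
eef_rot: [-1.573, 0.005, -0.585]
force: [0.4, -0.8, -0.6]
grip_width: 0.0562
trans [-0.0027, 0.0224, -0.0033] rot [0.0006, -0.3725, -0.0034] dist mm 11.4 rows 0.3 4.7
```

```bash
python3 -m pendant '{"translation":[[-0.003,0.022,-0.003],[-0.003,0.022,-0.003],[-0.003,0.022,-0.003],[-0.003,0.022,-0.003],[-0.003,0.022,-0.003],[-0.003,0.022,-0.003],[-0.003,0.022,-0.003]],"rot":[[0,-0.08,0],[0,-0.16,0],[0,-0.24,0],[0,-0.32,0],[0.001,-0.372,-0.003],[0.001,-0.372,-0.003],[0.001,-0.372,-0.003]]}'; python3 go.py .667 -.0515 .1733 0;  python3 - <<'E'
from h import *
M=T(); w=camera('wrist'); cv2.imwrite('pics/w6.png',w[:,:,::-1])
E
```

```text
time_s: 14.58
ee_pos: [0.6666, -0.0513, 0.2581]
eef_rot: [-1.57, 0.003, -0.004]
force: [0.1, -1.0, -0.7]
grip_width: 0.0563
trans [0.0013, 0.1696, -0.0006] rot [-0.0008, -0.0025, -0.0021] dist mm 84.8 rows 2.0 0.0
```

View pics/w6.png

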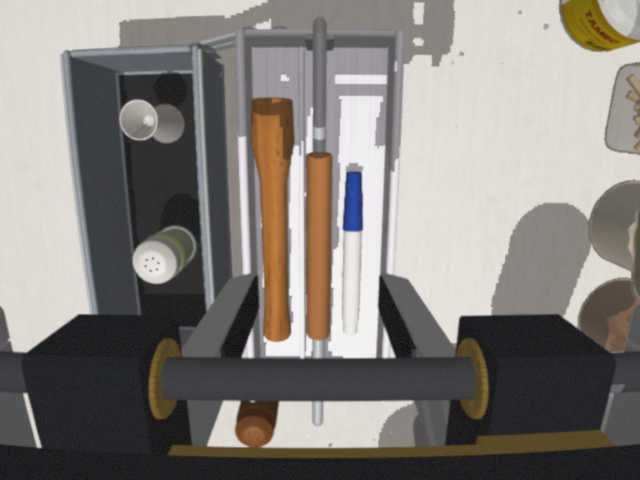

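The shaker (152,264) and jigger (140,120) both stand in the compartment. The handle (318,250) is centred between the fingers, so I grasp it again.

```bash
python3 -m pendant '{"translation":[[0,0.05,0],[0.001,0.11,-0.001],[0.001,0.16,-0.001],[0.001,0.17,-0.001],[0.001,0.17,-0.001]],"rot":[[0,0,0],[0,-0.002,-0.002],[0,-0.002,-0.002],[0,-0.002,-0.002],[0,-0.002,-0.002]]}' && python3 -m pendant '{"translation":[[0,0,0],[0,0,0],[0,0,0],[0,0,0],[0,0,0],[0,0,0],[0,0,0],[0,0,0]],"rot":[[0,0,0],[0,0,0],[0,0,0],[0,0,0],[0,0,0],[0,0,0],[0,0,0],[0,0,0]]}' 0 30; python3 arc.py .517 .1733 1.77 1.72 1.66 1.6 1.54 1.48 1.42 1.36
```

```text
time_s: 15.05
ee_pos: [0.6663, -0.0516, 0.1717]
eef_rot: [-1.569, 0.003, -0.003]
force: [-0.9, 0.2, 0.2]
grip_width: 0.0566
time_s: 15.72
ee_pos: [0.6664, -0.0516, 0.172]
eef_rot: [-1.569, 0.003, -0.003]
force: [-0.3, 0.3, 1.4]
grip_width: 0.0151
q now 1.824 err mm 1.1 y -0.05161718842098159
1.77 [-0.005, -0.009, -0.0]
1.72 [-0.011, -0.016, -0.0]
1.66 [-0.019, -0.024, -0.0]
1.6 [-0.028, -0.032, -0.0]
1.54 [-0.037, -0.039, -0.0]
1.48 [-0.046, -0.045, -0.0]
1.42 [-0.056, -0.051, -0.0]
1.36 [-0.066, -0.056, -0.0]
```

```bash
python3 -m pendant '{"translation":[[-0.005,-0.006,0],[-0.011,-0.013,0],[-0.019,-0.021,0],[-0.028,-0.029,0],[-0.037,-0.036,0],[-0.046,-0.042,0],[-0.056,-0.048,0.001],[-0.066,-0.053,0.001]],"rot":[[0,0,0],[0,0,0],[0,0,0],[0,0,0],[0,0,0],[0,0,0],[0,0,0],[0,0,0]]}'; python3 arc.py .5168 .172 1.3 1.24 1.18 1.12 1.06 1 .94 .88
```

```text
time_s: 16.38
ee_pos: [0.6331, -0.0513, 0.1989]
eef_rot: [-1.57, 0.003, -0.003]
force: [3.8, -1.8, -2.0]
grip_width: 0.0153
q now 1.359 err mm 0.08 y -0.05130366669368013
1.3 [-0.01, -0.005, -0.0]
1.24 [-0.021, -0.009, -0.0]
1.18 [-0.032, -0.012, -0.0]
1.12 [-0.043, -0.015, -0.0]
1.06 [-0.054, -0.017, -0.0]
1 [-0.065, -0.018, -0.0]
.94 [-0.077, -0.019, -0.0]
.88 [-0.088, -0.019, -0.0]
```

```bash
python3 -m pendant '{"translation":[[-0.01,-0.005,0],[-0.021,-0.009,0],[-0.032,-0.012,0],[-0.043,-0.015,0],[-0.054,-0.017,0],[-0.065,-0.018,0.001],[-0.077,-0.019,0.001],[-0.088,-0.019,0.001]],"rot":[[0,0,0],[0,0,0],[0,0,0],[0,0,0],[0,0,0],[0,0,0],[0,0,0],[0,0,0]]}'; python3 arc.py .5168 .172 .82 .76 .7 .64 .58 .52 .46 .4
```

```text
time_s: 17.05
ee_pos: [0.5884, -0.0508, 0.2085]
eef_rot: [-1.57, 0.003, -0.003]
force: [0.7, -2.6, -4.6]
grip_width: 0.0148
q now 0.873 err mm 0.03 y -0.05084243109113414
.82 [-0.01, 0.001, -0.0]
.76 [-0.021, 0.002, -0.0]
.7 [-0.033, 0.004, -0.0]
.64 [-0.044, 0.007, -0.0]
.58 [-0.055, 0.01, -0.0]
.52 [-0.065, 0.014, -0.0]
.46 [-0.076, 0.019, -0.0]
.4 [-0.086, 0.024, -0.0]
```

```bash
python3 -m pendant '{"translation":[[-0.01,0.001,0],[-0.021,0.002,0],[-0.033,0.004,0],[-0.044,0.007,0],[-0.055,0.01,0],[-0.065,0.014,0],[-0.076,0.019,0],[-0.086,0.024,0]],"rot":[[0,0,0],[0,0,0],[0,0,0],[0,0,0],[0,0,0],[0,0,0],[0,0,0],[0,0,0]]}'; python3 arc.py .5168 .172 .35 .3 .25 .2 .15 .1 .05 0
```

```text
time_s: 17.72
ee_pos: [0.5447, -0.0505, 0.1963]
eef_rot: [-1.57, 0.003, -0.003]
force: [2.4, 0.9, -5.5]
grip_width: 0.0154
q now 0.392 err mm 0.14 y -0.05054670673843939
.35 [-0.007, 0.004, -0.0]
.3 [-0.015, 0.01, -0.0]
.25 [-0.022, 0.015, -0.0]
.2 [-0.03, 0.021, -0.0]
.15 [-0.037, 0.028, -0.0]
.1 [-0.043, 0.034, -0.0]
.05 [-0.05, 0.041, -0.0]
0 [-0.056, 0.049, -0.0]
```

```bash
python3 -m pendant '{"translation":[[-0.007,0.004,0],[-0.015,0.01,0],[-0.022,0.015,0],[-0.03,0.021,0],[-0.037,0.028,0],[-0.043,0.034,0],[-0.05,0.041,0],[-0.056,0.049,0]],"rot":[[0,0,0],[0,0,0],[0,0,0],[0,0,0],[0,0,0],[0,0,0],[0,0,0],[0,0,0]]}'; python3 -m pendant '{"translation":[[0,0,0],[0,0,0]],"rot":[[0,0,0],[0,0,0]]}'; python3 arc.py .5168 .172 0
```

```text
time_s: 18.38
ee_pos: [0.5164, -0.0503, 0.1716]
eef_rot: [-1.57, 0.003, -0.003]
force: [10.2, 1.7, 17.1]
grip_width: 0.0154
time_s: 18.55
ee_pos: [0.5166, -0.0504, 0.172]
eef_rot: [-1.57, 0.001, -0.003]
force: [0.7, 2.2, 0.0]
grip_width: 0.0148
q now -0.002 err mm 0.13 y -0.05035125593411336
0 [0.0, -0.0, 0.0]
```

Shut against the stop. I release and withdraw.

```bash
python3 -m pendant '{"translation":[[0,0,0],[0,0,0],[0,0,0],[0,0,0],[0,0,0],[0,0,0]],"rot":[[0,0,0],[0,0,0],[0,0,0],[0,0,0],[0,0,0],[0,0,0]]}' 0.6 && python3 -m pendant '{"translation":[[0,-0.04,0],[0,-0.11,0],[0,-0.18,0],[-0.05,-0.22,-0.05],[-0.1,-0.22,-0.12],[-0.15,-0.22,-0.19],[-0.2,-0.22,-0.26],[-0.25,-0.22,-0.33]],"rot":[[0,0,0],[0,0,0],[0,0,0],[0,0,0],[0,0,0],[0,0,0],[0,0,0],[0,0,0]]}' && python3 -m pendant '{"translation":[[0.0,0,-0.08],[0,0,-0.16],[0,0,-0.24],[0,0,-0.32],[0,0,-0.35],[0,0,-0.35],[0,0,-0.35]],"rot":[[0,0,0],[0,0,0],[0,0,0],[0,0,0],[0,0,0],[0,0,0],[0,0,0]]}'; python3 - <<'E'
from h import *
cv2.imwrite('pics/top7.png',camera('top')[:,:,::-1]);cv2.imwrite('pics/s7.png',camera('side')[:,:,::-1])
E
```

```text
time_s: 19.05
ee_pos: [0.5166, -0.0504, 0.1719]
eef_rot: [-1.57, 0.002, -0.003]
force: [-0.2, -0.4, -0.1]
grip_width: 0.0517
time_s: 19.72
ee_pos: [0.393, -0.2118, 0.2822]
eef_rot: [-1.57, 0.001, -0.003]
force: [1.2, -0.1, -0.5]
grip_width: 0.0563
time_s: 20.3
ee_pos: [0.3922, -0.3871, 0.2816]
eef_rot: [-1.569, 0.002, -0.004]
force: [0.3, -0.1, -0.7]
grip_width: 0.0564
```

View pics/top7.png

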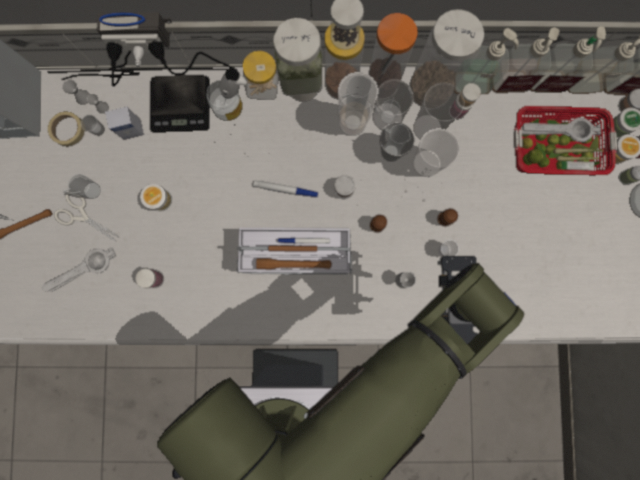

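View pics/s7.png

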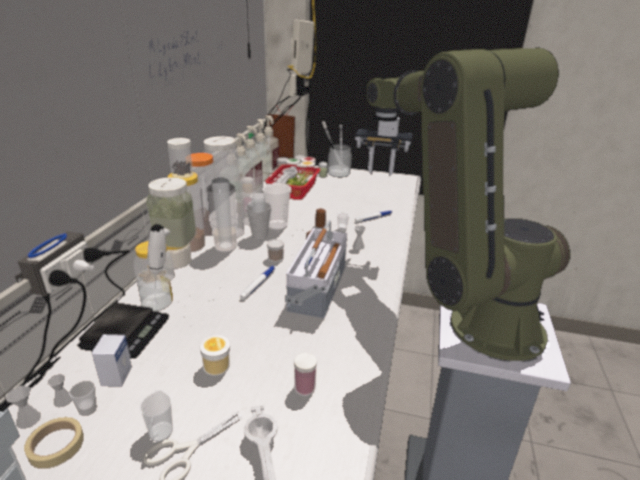

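The tray is shut at the same pixels as at the start, with the marker (303,240) and muddler (292,264) in it. The bystanders at (345,187), (405,280) and (448,248) are where they were, and the gripper is clear of everything.

```bash
python3 -c "
from station import *
print(hand_in())"
```

```text
the job is handed in; nothing more can be done
None
```

The bar case is packed and I handed the job in at about 20.4 s of the 72 s allowed. `hand_in` gave no verdict.

- **Opening:** I pinched the tray handle and swung it along its arc at about 0.7 rad/s to the open stop (q about 1.81).
- **Shaker:** I picked up the clear glass shaker with the pierced cap and stood it in the compartment, about 12 cm from the jigger. Its position there measured about (0.519, -0.086), which is roughly 40 mm from the compartment's middle. I let it go before moving the tray.
- **Closing:** I regrasped the handle and swung the tray back to the shut stop at the same pace (q about 0), then released it and moved the arm clear.

**Last checks:**
- The final pictures show the tray shut, with the muddler and marker in it and the other things on the table where they were.
- The last picture taken before I closed the tray shows the shaker and jigger both standing. They cannot be seen under the shut tray, so I could not look at them again.
- Nothing failed. My first two estimates of the shaker's position differed by about 8 mm, and a closer look settled it before I grasped it.

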